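Flip open the canister's lid with the fingertips

ROBOT

A 6-joint arm with a two-finger parallel gripper is mounted at the origin on the work surface. World frame = base frame: x ahead of the robot, y to its left, z up, the work surface at z = 0. Lengths are in m, angles in rad, forces in N, time in s.
With the tool pointing down it reaches from about 0.2 to 0.875 m from the base axis. Payload 3.4 kg.
Tool frame: the origin (TCP) lies between the finger pads; the fingertips stand 25 mm ahead of it and the grasp point (between the pads) lies 6 mm ahead of it (r.nose_length is the z of the fingertips in the tool frame, in m); z points along the fingers, x is the direction in which the jaws open and shut, and the axes are right-handed (so a half turn about z gives the same grasp; the last joint's range is limited). The gripper opens to 94 mm and grips with 3 to 60 N. Pads are 16 mm wide; open, the fingers measure 119 mm over their backs; the gripper's body (75 mm by 177 mm) begins 78 mm behind the grasp point.
Start: joints at [-1.298, 0.276, 1.505, -0, 1.361, -0.121], TCP at [0.221, -0.531, 0.23] pointing down, gripper open.
Joint ranges: [-2.89, 2.89], [-0.75, 2.08], [0.22, 2.7], [-1.18, 4.32], [0.11, 2.71], [-2.7, 2.7]. Speed limits (rad/s): [2.57, 2.57, 3.14, 3.14, 3.14, 3.14].

INTERFACE

Orientations are given as a unit quaternion [w, x, y, z].
In Python, from plant import r, gripper_to, inverse_kinematics, vision, models, telemetry gives the robot as it stands. Calls block until the motion is done:
- r.move_to(position, orientation): joint-space move of the TCP to a pose.
- r.move_l(position, rot=None, vel=0.15, guard=None): straight line of the TCP; rot=None keeps the orientation; vel is the mean speed in m/s. With guard (N) it stops when the force on the tool has changed by that much, and returns True; else False.
- r.movej(angles): joint-space move.
- gripper_to(opening, f_grip=None): finger opening in m; f_grip is the grip in N (None keeps the last); returns when the fingers have stopped.
- r.hold(seconds).
- inverse_kinematics(position, orientation): joint angles nearest the present ones, or None.
- vision.snapshot(name): name is "scene" or "top" or "wrist"; returns the picture (400x640x3 uint8, red, green, blue); there is no depth.
- vision.get_calibration(name): a dict with "fx", "fy", "cx", "cy" (pixels), "D" ([k1, k2, p1, p2, k3] as OpenCV has them; the pictures are not rectified), "position" and "orientation" of the camera in the world. Camera axes: x right, y down, z forward; pixel columns grow to the right and rows downward; lengths in m; the calibration is good to about 2 mm. A picture is of the moment at which its call begins: read the wrist's pose just before it. get_calibration takes no time and is no camera call; for the wrist camera it gives the pose at the moment of the call.
A pose or a line that the arm cannot do raises r.PlanningError and nothing moves.
- r.sign_off(): hands the job in, once; it reports no verdict.
Trained networks look in the newest picture that a camera, given by its name, has taken for a name from the list of things; names that differ only in an ending like _2 or _b are one class to them, and where a whole thing is asked for, a point or a joint stands for the part that bears it (a point fixed in the world has none). Each returns a list of dicts, best first, with "score" (0 to 1); they miss things now and then, are a little off and sometimes report something else, mostly with a low value. They report only what shows in the picture. A call takes as long as a camera call. They do not tell look-alikes from the thing itself.
- models.boxes_of(thing, camera): "at" ([x, y, z] in m, in world coordinates, good to about 4 mm: the middle of the surface that is visible of it).
- models.regions_of(thing, camera): "pixels" (400x640 bool, what is visible of it).
- models.mark_of(thing, camera): "at" ([x, y, z] in m, in world coordinates, good to about 4 mm: a listed point, or the origin of a listed thing).
Readings, each from a call of its own:
- telemetry.current_t(): time.
- telemetry.current_joints(): joint angles.
- telemetry.current_dq(): joint speeds.
- telemetry.current_joint_efforts(): joint torques, N m.
- telemetry.current_ee_pos(): TCP position.
- telemetry.current_tool_rot(): TCP orientation.
- telemetry.current_wrist_force(): force on the tool from outside, world axes, zero at the start.
- telemetry.current_torque(): the same for the moment, N m.
- telemetry.current_opening(): finger opening in m.
Only numpy, scipy, OpenCV 4.12 (cv2) and the standard library are available. Lean on these libraries where they do the work, as an engineer would, in place of code of your own. Each camera call takes 0.05 s, during which the arm holds its last target. There are 200 camera calls.

TASK

Open the blue tin canister without grasping anything: press its red thumb tab down with the fingertips so that the closed lid tips up, then push the raised lid on over with the fingers until it stands fully back against its stop. Do not pinch the lid or lift, topple or shove away the canister, and leave the pressure cooker, mug, scoop and whistle weight as they stand.

Things in the scene. Friction and masses are not known exactly. Their poses are not given: they have to be found in the camera images.
- canister: Loose round tin, blue with a yellow stripe and a bright foot, about 0.8 kg, 100 mm diameter, 120 mm tall to the rim, wall 3 mm, open inside under its lid. Origin: centre of its underside; z up. Its lid hinge is on its +x side: the hinge axis runs along its y at x = +57 mm, z = 123 mm. It slides on the counter if pushed with more than some newtons.
- lid (a joint): Lid hinge angle in rad: 0 = closed (start), grows as the lid's free edge rises and swings over towards the canister's +x; 1.57 = lid upright, 1.92 = fully back at its stop. The hinge is stiff (about 0.06 N m friction), so the lid stays at whatever angle it is left.
- thumb_tab: Red flat thumb tab behind the hinge, 36 mm long, 36 mm wide, 4 mm thick, rigid with the lid. Origin on the hinge axis; its axes equal the canister's at lid angle 0. It runs outwards to +x, sloping 20 degrees up when closed. Pressing straight down 25 to 30 mm from the hinge raises the lid and takes about 3 to 8 N; pressed to some 15 mm under the hinge, the lid is at about 1 rad.
- tab_end (a point): Middle of the upper outer edge of the red thumb tab; 33 mm outwards from the hinge axis and 14 mm above it when the lid is closed.
- lid_cap: Round steel disc of the lid, 102 mm diameter, 6 mm thick, rigid with the lid. Origin on the hinge axis; axes equal to the canister's at lid angle 0; the disc centre is at x = -57 mm, its faces at z = -3 and +3 mm.
- lid_plug: White disc on the underside of the lid, 90 mm diameter, 8 mm thick (z = -11 to -3 mm in its frame), concentric with the steel disc. Origin on the hinge axis, axes as lid_cap.
- lid_edge (a point): Middle of the lid's free edge, 108 mm from the hinge axis, opposite to the hinge.
- cooker: Loose aluminium pressure cooker with locked lid, 3 kg, 222 mm diameter, 178 mm high, black long handle along its -y (to 270 mm from its axis) and short one at +y (to 140 mm). Origin: centre of its underside. To be left alone.
- mug: Loose terracotta-coloured ceramic mug, 80 mm diameter, 92 mm high, handle on its +y. Origin: centre of its underside. To be left alone.
- weight: Loose steel whistle weight of the cooker, 32 mm diameter, 46 mm high, standing. Origin: centre of its underside. To be left alone.
- scoop: Loose yellow plastic scoop: round cup 50 mm diameter, 32 mm high, handle along its -x to 120 mm from the origin. Origin: centre under the cup. To be left alone.
Not all that is in view belongs to the job. Several things look just like the canister: the one meant starts nearest to the robot's base.

How it is judged:
By the outcome, as a careful person would: the job done as asked, in the order asked, and still so for the second after the job is handed in, with the robot touching nothing.
It also fails if it takes over 40 s, if anything falls off the work surface, if the arm or the gripper's body presses on something with over 40 N, if the wrist force passes 120 N, or if a joint passes its speed limit or range.

## Working session

There is one attempt and no reset: what is moved stays moved. The work goes in short steps, each a Python script; the robot and the scene stay as the last script left them, time stands still between calls to the robot, and variables do not carry over. Pictures are saved under pics/ and viewed, about 8 in all and at most 12, crops included, and the job is handed in when it is done.

```bash
mkdir -p pics; ls
python3 - <<'E'
from plant import r, vision, models, telemetry
import cv2, numpy as np
for c in ("top","scene"):
    im=vision.snapshot(c); cv2.imwrite(f"pics/{c}0.png",im[:,:,::-1])
    k=vision.get_calibration(c); print(c,k)
    for t in ("canister","thumb_tab","tab_end","lid_edge","lid_cap","cooker","mug","weight","scoop"):
        print(t,[(np.round(d["at"],3).tolist(),round(d["score"],2)) for d in models.mark_of(t,c)])
print(telemetry.current_t())
E
```

```text
pics
top {'fx': 372.698115271218, 'fy': 372.698115271218, 'cx': 316.68844402390346, 'cy': 200.58904898819236, 'D': array([0.00622387, 0.        , 0.        , 0.        , 0.        ]), 'position': array([3.52658400e-01, 5.68009611e-04, 1.18227842e+00]), 'orientation': array([-0.06622837,  0.70668874, -0.70106048,  0.06869523])}
canister [([0.777, 0.028, 0.0], 0.76), ([0.554, 0.039, 0.002], 0.71), ([0.642, 0.231, -0.002], 0.56), ([0.613, -0.359, -0.003], 0.26)]
thumb_tab [([0.512, 0.003, 0.119], 0.6), ([0.747, 0.079, 0.122], 0.59), ([0.692, 0.253, 0.12], 0.54)]
tab_end [([0.73, 0.106, 0.14], 0.69), ([0.491, -0.021, 0.135], 0.62), ([0.728, 0.26, 0.138], 0.49), ([0.516, 0.003, 0.12], 0.22)]
lid_edge [([0.806, -0.017, 0.121], 0.82), ([0.59, 0.208, 0.123], 0.65), ([0.599, 0.072, 0.119], 0.57), ([0.435, -0.108, 0.004], 0.22)]
lid_cap [([0.692, 0.25, 0.126], 0.85), ([0.515, 0.001, 0.124], 0.84), ([0.746, 0.072, 0.123], 0.64)]
cooker [([0.611, -0.362, -0.001], 0.92)]
mug [([0.652, 0.414, -0.002], 0.9), ([0.513, 0.005, 0.122], 0.33)]
weight []
scoop [([0.363, 0.168, 0.0], 0.78)]
scene {'fx': 3
[... 403 characters left out ...]
0.66)]
thumb_tab [([0.746, 0.074, 0.129], 0.68), ([0.512, 0.006, 0.123], 0.53), ([0.694, 0.25, 0.124], 0.47)]
tab_end [([0.49, -0.018, 0.137], 0.75), ([0.724, 0.255, 0.136], 0.64), ([0.724, 0.102, 0.142], 0.54)]
lid_edge [([0.593, 0.21, 0.121], 0.92), ([0.804, -0.017, 0.123], 0.89), ([0.601, 0.07, 0.122], 0.83), ([0.437, -0.109, -0.002], 0.36)]
lid_cap [([0.747, 0.074, 0.122], 0.84), ([0.696, 0.248, 0.124], 0.75), ([0.518, 0.002, 0.126], 0.73), ([0.486, -0.017, 0.136], 0.66), ([0.438, -0.109, 0.002], 0.45)]
cooker [([0.61, -0.36, 0.001], 0.81), ([0.438, -0.108, 0.001], 0.53)]
mug [([0.655, 0.408, 0.001], 0.79)]
weight [([0.435, -0.109, 0.002], 0.49)]
scoop [([0.365, 0.17, -0.004], 0.94)]
1.0
```

View images.

Run:
```python
import cv2, numpy as np
t=cv2.imread("pics/top0.png"); s=cv2.imread("pics/scene0.png")
cv2.imwrite("pics/both.png",np.vstack([cv2.resize(t,(480,300)),cv2.resize(s,(480,300))]))
from plant import vision
from scipy.spatial.transform import Rotation as R
k=vision.get_calibration("top"); q=k["orientation"]
Rw=R.from_quat(np.r_[q[1:],q[0]]).as_matrix()
K=np.array([[k["fx"],0,k["cx"]],[0,k["fy"],k["cy"]],[0,0,1]])
P=np.array([[.556,.04,0],[.49,-.0195,.136],[.6,.071,.122],[.515,.002,.123],[.778,.027,.12],[.641,.23,.12],[.436,-.109,.046]])
rv=cv2.Rodrigues(Rw.T)[0]; p=cv2.projectPoints(P,rv,-Rw.T@k["position"],K,k["D"])[0][:,0]
print(p.round())
c=p[3]; x0,y0=int(c[0])-80,int(c[1])-60
im=cv2.resize(t[y0:y0+120,x0:x0+160],None,fx=5,fy=5,interpolation=cv2.INTER_CUBIC)
for a in p[1:4]: cv2.circle(im,tuple(int(v) for v in (a-[x0,y0])*5),5,(0,255,0),1)
cv2.imwrite("pics/crop.png",im); print(x0,y0)
```

```text
[[303. 208.]
 [323. 223.]
 [292. 186.]
 [315. 215.]
 [307. 129.]
 [238. 172.]
 [351. 245.]]
235 155
```

View pics/both.png

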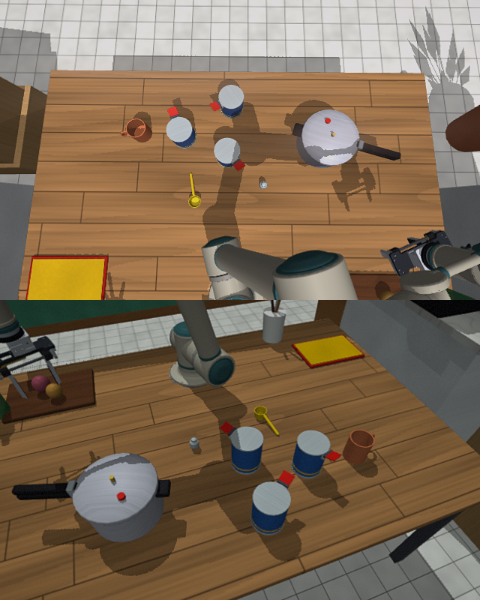

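View pics/crop.png

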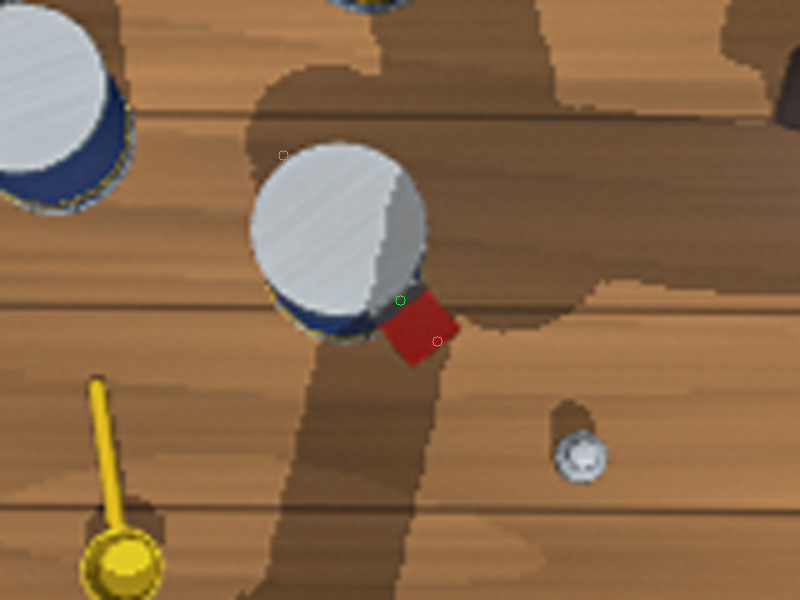

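Three look-alike canisters in the top picture (640x400 pixels): (303,203), (307,133) and (240,175). Their distances from the base are 0.56, 0.78 and 0.68 m. The one meant is (303,203), nearest the base. The crop confirms it: red tab end at px (322,224), pointing towards the robot, and my projected marks fall on it. The whistle weight is at (351,245), well clear.

```bash
cat > h.py <<'E'
from plant import r, gripper_to, inverse_kinematics, vision, models, telemetry as T
import numpy as np, cv2
from scipy.spatial.transform import Rotation as R
H=np.array([.515,.002,.123]); e=np.array([-.109,-.0903,0]); e/=np.linalg.norm(e)
def quat(s):  # tool z down, tool y along s*e
    y=s*e; z=np.array([0,0,-1.]); x=np.cross(y,z)
    q=R.from_matrix(np.c_[x,y,z]).as_quat(); return np.r_[q[3],q[:3]]
def tip(rad,h): return H+e*rad+[0,0,h+r.nose_length]   # TCP for fingertip at (rad,h) from hinge
def st(m): print(m,round(T.current_t(),2),np.round(T.current_ee_pos(),4),"F",np.round(T.current_wrist_force(),1))
def look(n):
    for c in("top","scene"):
        im=vision.snapshot(c); cv2.imwrite(f"pics/{c}{n}.png",im[:,:,::-1])
        for t in("lid_edge","tab_end","canister"):
            o=[(np.round(d["at"],3).tolist(),round(d["score"],2)) for d in models.mark_of(t,c) if np.linalg.norm(d["at"][:2]-H[:2])<.12]
            print(c,t,o)
E
python3 - <<'E'
from h import *
gripper_to(0.0)
p=T.current_ee_pos(); r.move_l([p[0],p[1],.30])
qs=[(s,inverse_kinematics(tip(30,0)*0+tip(.030,.06),quat(s))) for s in(1,-1)]
print(qs)
s,j=min([a for a in qs if a[1] is not None],key=lambda a:abs(a[1][5]))
print("s",s); open("s.txt","w").write(str(s))
r.move_to(tip(.030,.06),quat(s)); st("above")
im=vision.snapshot("top"); k=im[155:275,235:395]; cv2.imwrite("pics/above.png",cv2.resize(k,None,fx=4,fy=4)[:,:,::-1])
print(r.move_l(tip(.030,.018),vel=.1,guard=4)); st("near")
z0=T.current_ee_pos()[2]
print(r.move_l(tip(.030,-.016),vel=.04,guard=20)); st("pressed")
im=vision.snapshot("scene"); cv2.imwrite("pics/pressed.png",im[100:340,200:520,::-1].repeat(2,0).repeat(2,1))
E
```

```text
[(1, array([-1.76300062e-01,  1.65871851e-01,  1.71111486e+00, -4.44089210e-16,
        1.26460594e+00,  7.02652598e-01])), (-1, array([-1.76300062e-01,  1.65871851e-01,  1.71111486e+00, -4.44089210e-16,
        1.26460594e+00, -2.43894006e+00]))]
s 1
above 5.14 [ 0.4922 -0.0179  0.2081] F [ 0.7  0.  -0.8]
False
near 5.76 [ 0.4922 -0.0174  0.1662] F [0.6 0.  0.1]
False
pressed 6.76 [ 0.4916 -0.017   0.1317] F [ 0.  -0.2  0.5]
```

View pics/pressed.png

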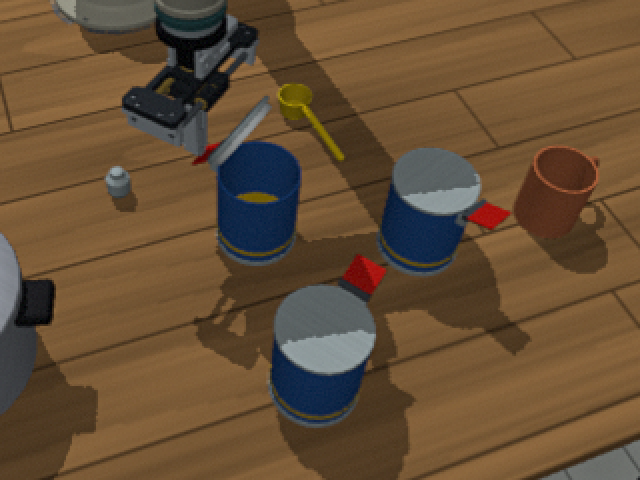

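```bash
python3 -c "
from h import *
look('p')"
```

```text
top lid_edge []
top tab_end []
top canister [([0.549, 0.04, -0.003], 0.47)]
scene lid_edge [([0.558, 0.036, 0.217], 0.57)]
scene tab_end [([0.493, -0.016, 0.1], 0.55)]
scene canister [([0.559, 0.039, -0.0], 0.6)]
```

The picture shows the lid of the right canister tipped up, at about (245,130) in the doubled crop. The marks put the edge 94 mm above the hinge, so about 1.06 rad, and the canister hasn't moved. Next I go over to the other side and push the lid back.

Run:
```python
from h import *
r.move_l(tip(.032,.135),vel=.15); st("up")
r.move_l(tip(-.098,.135),vel=.2)
r.move_l(tip(-.098,.070),vel=.12); st("down")
print(r.move_l(tip(-.020,.070),vel=.06,guard=6)); st("push1")
look('q')
im=vision.snapshot("scene"); cv2.imwrite("pics/push1.png",im[100:340,200:520,::-1].repeat(2,0).repeat(2,1))
```

```text
up 8.37 [ 0.4898 -0.0183  0.2821] F [ 0.6 -0.9 -0.7]
down 9.86 [0.5907 0.0642 0.2188] F [0.1 0.4 0.3]
False
push1 11.31 [0.5304 0.0148 0.2177] F [ 1.  -0.3  0.1]
top lid_edge [([0.514, 0.002, 0.228], 0.61)]
top tab_end [([0.502, -0.004, 0.088], 0.6)]
top canister [([0.551, 0.039, 0.001], 0.52)]
scene lid_edge [([0.516, 0.006, 0.124], 0.43), ([0.517, 0.004, 0.231], 0.4)]
scene tab_end []
scene canister [([0.558, 0.04, -0.001], 0.79)]
```

View pics/push1.png

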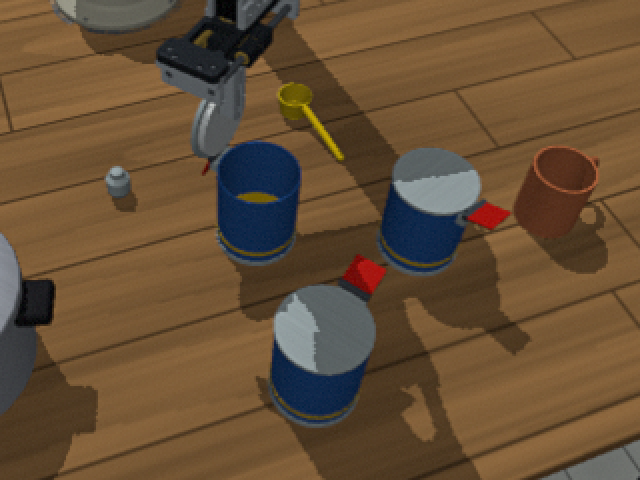

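The lid is upright now, at about (222,120), with the canister still in place. I'll finish slowly to the stop with a small guard.

Run:
```python
from h import *
print(r.move_l(tip(.002,.070),vel=.04,guard=4)); st("a")
for x in np.arange(.004,.0141,.002):
    g=r.move_l(tip(x,.070),vel=.02,guard=2.5); f=T.current_wrist_force(); st(f"{x:.3f} {g} along {-f@e:.2f}")
    if g or -f@e>2.2: break
look('r')
im=vision.snapshot("scene"); cv2.imwrite("pics/push2.png",im[100:340,200:520,::-1].repeat(2,0).repeat(2,1))
```

```text
False
a 12.46 [5.132e-01 4.000e-04 2.180e-01] F [ 0.   0.7 -0.7]
0.004 False along -0.57 12.71 [ 0.5119 -0.0006  0.218 ] F [-0.4 -0.4  0.4]
0.006 False along 2.33 12.96 [ 0.5109 -0.0015  0.2181] F [ 1.9  1.3 -0.3]
top lid_edge [([0.487, -0.018, 0.22], 0.64)]
top tab_end []
top canister [([0.554, 0.04, 0.003], 0.66)]
scene lid_edge [([0.515, 0.0, 0.124], 0.73), ([0.483, -0.021, 0.225], 0.42)]
scene tab_end []
scene canister [([0.558, 0.038, 0.001], 0.96)]
```

View pics/push2.png

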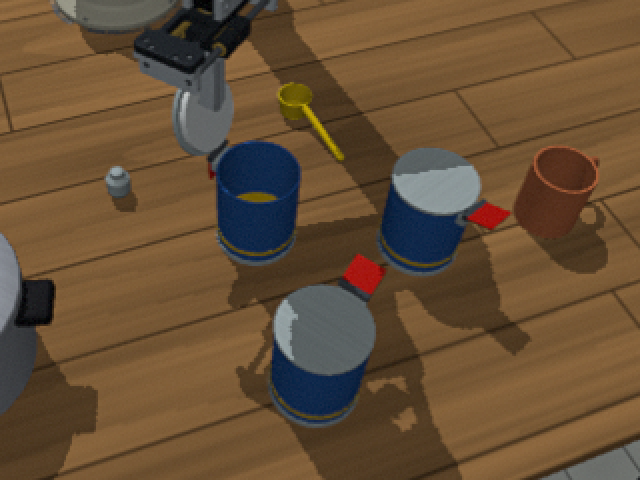

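The lid edge is 34–39 mm past the hinge, against 37 expected at the stop, and the force has just risen. I'll nudge on to confirm a firm stop.

Run:
```python
from h import *
def F():
    v=[]
    for _ in range(6): r.hold(.03); v.append(-T.current_wrist_force()@e)
    return round(float(np.mean(v)),2)
print("now",F(),-T.current_wrist_force()@e)
for x in (.007,.008,.009,.010,.011):
    g=r.move_l(tip(x,.070),vel=.02,guard=5); f=F(); print(x,g,f,round(float((T.current_ee_pos()-H)@e),4))
    if g or f>3: break
look('s')
```

```text
now 2.22 2.338218903142425
0.007 False 2.39 0.007
0.008 False 1.99 0.008
0.009 False 1.84 0.009
0.01 False 2.26 0.01
0.011 False 1.56 0.011
top lid_edge [([0.484, -0.026, 0.22], 0.43)]
top tab_end []
top canister [([0.554, 0.037, -0.0], 0.45)]
scene lid_edge [([0.483, -0.023, 0.221], 0.6)]
scene tab_end []
scene canister [([0.557, 0.04, -0.0], 0.81), ([0.513, 0.004, 0.12], 0.46)]
```

Run:
```python
from h import *
r.move_l(tip(-.05,.070),vel=.12)
r.move_l(tip(-.05,.17),vel=.2)
r.move_l(tip(-.05,.17)+np.array([0,-.20,.05]),vel=.25); st("clear")
look('t')
for t in("cooker","mug","weight","scoop"):
    print(t,[(np.round(d["at"],3).tolist(),round(d["score"],2)) for d in models.mark_of(t,"scene")][:2])
im=cv2.imread("pics/scenet.png")[100:340,200:520]; a=cv2.imread("pics/topt.png")[120:300,220:400]
cv2.imwrite("pics/fin.png",np.hstack([cv2.resize(im,(480,360)),cv2.resize(a,(320,360))]))
```

```text
clear 18.54 [ 0.5532 -0.165   0.3672] F [-0.1  0.5  0.1]
top lid_edge [([0.49, -0.019, 0.222], 0.49)]
top tab_end []
top canister [([0.554, 0.04, 0.001], 0.88)]
scene lid_edge [([0.49, -0.019, 0.223], 0.49)]
scene tab_end []
scene canister [([0.56, 0.042, 0.001], 0.7)]
cooker [([0.613, -0.361, -0.0], 0.75)]
mug [([0.655, 0.409, 0.001], 0.56)]
weight [([0.435, -0.11, -0.001], 0.47)]
scoop [([0.362, 0.171, -0.002], 0.85)]
```

View pics/fin.png

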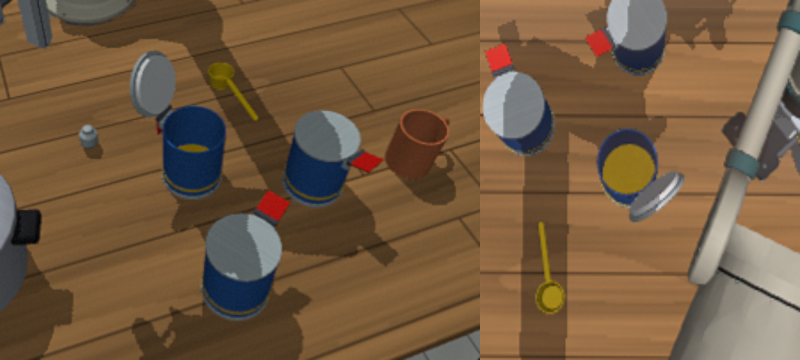

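Things stand well: the lid is back and the canister is in place. But the lid edge mark came back about 8 mm after release, so the tin probably rocked slightly under the push. I'll fit the lid's outline in both views to get the angle.

```bash
cat > fit.py <<'E'
from h import *
from scipy.optimize import minimize
obs=[]
for c in("top","scene"):
    vision.snapshot(c); m=np.zeros((400,640),bool)
    for t in("lid_cap","lid_plug"):
        for d in models.regions_of(t,c):
            k=vision.get_calibration(c); q=k["orientation"]; Rw=R.from_quat(np.r_[q[1:],q[0]]).as_matrix()
            K=np.array([[k["fx"],0,k["cx"]],[0,k["fy"],k["cy"]],[0,0,1]]); rv=cv2.Rodrigues(Rw.T)[0]; tv=-Rw.T@k["position"]
            pj=lambda P,rv=rv,tv=tv,K=K,D=k["D"]: cv2.projectPoints(np.asarray(P,float).reshape(-1,3),rv,tv,K,D)[0][:,0]
            ce=np.argwhere(d["pixels"]).mean(0)[::-1]
            near=np.linalg.norm(ce-pj(H+e*.017+[0,0,.05])[0])
            if near<15: print(c,t,d["pixels"].sum(),ce.round(1),round(d["score"],2)); m|=d["pixels"]
    obs.append((m,pj,c))
a=np.linspace(0,2*np.pi,60)
def disc(x0,rr,z): return np.c_[x0+rr*np.cos(a),rr*np.sin(a),0*a+z]
L=np.vstack([disc(-.057,.051,.003),disc(-.057,.051,-.003),disc(-.057,.045,-.011)])
def mask(p,pj):
    th,dx,dy,dw=p; yaw=np.arctan2(e[1],e[0])+dw
    M=(R.from_euler("z",yaw)*R.from_euler("y",th)).as_matrix()
    W=L@M.T+H+[dx,dy,0]
    h=cv2.convexHull((pj(W)*16).astype(np.int32)*16)
    o=np.zeros((1600//1,2560),np.uint8); cv2.fillConvexPoly(o,h,255,shift=6)  # 4x supersample
    return cv2.resize(o,(640,400),interpolation=cv2.INTER_AREA)/255.
def cost(p):
    c=sum(np.abs(mask(p,pj)-m).sum()/max(m.sum(),1) for m,pj,_ in obs if m.any())
    return c+(p[1]/.003)**2*.01+(p[2]/.003)**2*.01+(p[3]/.03)**2*.01
for t0 in(1.7,1.8,1.92,2.0):
    s=minimize(cost,[t0,0,0,0],method="Nelder-Mead",options=dict(initial_simplex=np.array([[t0,0,0,0],[t0+.1,0,0,0],[t0,.003,0,0],[t0,0,.003,0],[t0,0,0,.04]])))
    print(t0,s.x.round(4),round(s.fun,4))
print(T.current_t())
E
python3 fit.py
```

```text
top lid_cap 64 [318.8 222. ] 0.45
top lid_plug 277 [317.4 216.4] 0.73
scene lid_cap 230 [293.1 153.8] 0.6
scene lid_plug 780 [303.6 156.2] 0.69
1.7 [ 1.8703e+00 -3.6000e-03 -6.0000e-04 -4.4000e-03] 0.3277
1.8 [ 1.8904e+00 -2.6000e-03  8.0000e-04  9.3000e-03] 0.3236
1.92 [ 1.8949e+00 -2.2000e-03  1.0000e-03  1.2300e-02] 0.3282
2.0 [ 1.8864e+00 -2.9000e-03  5.0000e-04  5.8000e-03] 0.3231
19.4417
```

The fit gives about 1.89 rad, within its accuracy of the stop. There's time for one gentle re-push with a slow release, which rules out a small spring-back and shows where contact starts.

```bash
python3 - <<'E'
from h import *
def F():
    v=[]
    for _ in range(4): r.hold(.02); v.append(-T.current_wrist_force()@e)
    return round(float(np.mean(v)),2)
r.move_l(tip(-.05,.17),vel=.3); r.move_l(tip(-.05,.070),vel=.2)
r.move_l(tip(-.006,.070),vel=.1); b=F(); print("base",b)
for x in np.arange(-.003,.0081,.001):
    g=r.move_l(tip(x,.070),vel=.02,guard=4); f=F(); print(round(x,4),g,f)
    if g or f-b>1.3: break
r.move_l(tip(x-.004,.070),vel=.01)
r.move_l(tip(-.05,.070),vel=.12); r.move_l(tip(-.05,.17),vel=.25)
r.move_l(tip(-.05,.17)+np.array([0,-.20,.05]),vel=.3); st("clear")
E
python3 fit.py
```

```text
base 0.41
-0.003 False 0.36
-0.002 False 0.35
-0.001 False -0.1
0.0 False -0.14
0.001 False 0.1
0.002 False -0.22
0.003 False -0.11
0.004 False -0.11
0.005 False 1.69
0.006 False 2.03
clear 27.32 [ 0.553  -0.1649  0.3665] F [-0.1 -0.  -0.2]
top lid_cap 113 [320.9 220.3] 0.44
top lid_plug 233 [317.6 216.5] 0.66
scene lid_cap 211 [291.2 158.2] 0.52
scene lid_plug 840 [303.6 155.9] 0.63
1.7 [ 1.8784e+00 -3.8000e-03 -1.6000e-03 -7.6000e-03] 0.3769
1.8 [ 1.8862e+00 -3.5000e-03 -6.0000e-04 -8.7000e-03] 0.3714
1.92 [ 1.886e+00 -4.000e-03 -4.000e-04 -1.390e-02] 0.3692
2.0 [ 1.9151e+00 -2.8000e-03  2.5000e-03 -6.0000e-04] 0.4064
27.6167
```

The fingers met nothing until +4 mm, then a sharp rise to 1.7–2 N at +5 to 6 mm. That's the position calculated for 1.92 rad, so the lid was already resting on its stop. The robot is clear of everything, so I'm handing in.

```bash
python3 -c "
from h import *
r.sign_off(); print(T.current_t())"
```

```text
the job is handed in; nothing more can be done
the job is handed in; nothing more can be done
```

The blue canister nearest the base is open, with its lid resting back against its stop, and I have handed the job in. With the fingers closed, I pressed the red tab down until the lid tipped up to about 1.06 rad. I then pushed the raised lid from its underside until it stood back. Nothing was grasped, and the last clock reading before hand-in was 27.6 s.

- **Lid angle:** fitting the lid outline in two camera views gave about 1.88–1.92 rad (the stop is at 1.92). A gentle second push met nothing, then a sudden firm stop where 1.92 rad predicts it.
- **Canister:** its measured position was within about 3 mm of the start. During the first push at the stop I went about 5 mm too far at about 2 N. The lid edge mark moved about 4 mm further and came back on release, so the tin probably rocked slightly and settled.
- **Other things:** the cooker, mug, scoop and weight were within about 3 mm of their starting marks after the first push. I did not measure them again after the second, which stayed well clear of them.
- **Checks that failed:** the networks could not find the tab end in the final views, so I relied on the lid edge, the outline fit and the contact force.

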